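Hold a bar clamp level over the glue-up rest

TASK

Pick the bar clamp up off the bench by its balance point (which depends on where its sliding jaw is set) and hold it level above the notched wooden clamp rest, about 5 cm clear of the blocks, with its bar in line over both notches, the middle of the bar over the middle of the rest and the screw-handle end over the broad block. Finish while still holding it there, steady and carried by the gripper alone, and leave the other things on the bench where they are.

Things in the scene. Friction and masses are not known exactly. Their poses are not given: they have to be found in the camera images.
- clamp: Loose bar clamp standing on its feet, 0.95 kg in all. Origin: under the bar's middle, at bench height; +x along the bar from screw head to tail, z up. Grip its plain aluminium bar from above: 380 mm long (x -190 to 190), 12 mm wide (y), from 12 to 37 mm above the origin. Tail foot 16 x 36 x 37 mm at x = 182. Without the sliding jaw: 0.50 kg, centre of mass at x = -108 mm.
- jaw (a joint): Place of the sliding jaw (m, 0 to 0.15; starts between 0.015 and 0.14): its middle is at clamp x = this value. Dark cast block 30 x 36 mm (x, y), 3 to 70 mm above the clamp's origin, a 26 mm disc out 6 mm on its head side; 0.45 kg, so the whole clamp balances at clamp x = -0.057 + 0.474 * value. Tight on the bar (slips above 14 N).
- clamp_head (a point): Point on the bar's middle line inside the screw head, at clamp x = -160 mm, 24.5 mm above the clamp's origin. The head is a dark cast block 40 x 36 x 70 mm (x, y, z), fixed, with a wooden screw handle (26 mm thick) behind it out to x = -235 and a 26 mm steel disc in front of it out to x = -116, both at 43 to 69 mm height.
- rest: Clamp rest: dark wooden blocks on a white board, fixed to the bench. Origin: under the middle of the 360 x 100 x 12 mm board, at bench height; x along the notches' common line (y = 0). Broad block 45 x 100 mm (x, y) centred at x = -110, narrow block 22 x 50 mm centred at x = 120; both have tops 70 mm above the bench and a notch 18 mm wide and 28 mm deep, open at the top.
- glue: Bystander: grey glue bottle with white cap, 52 mm diameter, 130 mm high, standing; origin under its centre.
- offcut: Bystander: dark wood offcut 90 x 50 x 30 mm; origin under its centre.
- screwdriver: Bystander: screwdriver 160 mm long lying on the bench, at most 35 mm high; origin near its middle.

How it is judged (in metres and radians):
On the way:
1. the gripper has lifted the clamp clear of the bench by its balance point (within about 22 mm) (height (world z) of clamp above 0.03 m and contact force between clamp and the fingers above 1 N and ((value of joint jaw between -0.02 and 0.02 m and x of the grasp point in the frame of clamp between -0.0792 and -0.0258 m) or (value of joint jaw between 0.02 and 0.04 m and x of the grasp point in the frame of clamp between -0.0697 and -0.0163 m) or (value of joint jaw between 0.04 and 0.06 m and x of the grasp point in the frame of clamp between -0.0602 and -0.0068 m) or (value of joint jaw between 0.06 and 0.08 m and x of the grasp point in the frame of clamp between -0.0507 and 0.0027 m) or (value of joint jaw between 0.08 and 0.1 m and x of the grasp point in the frame of clamp between -0.0412 and 0.0122 m) or (value of joint jaw between 0.1 and 0.12 m and x of the grasp point in the frame of clamp between -0.0318 and 0.0216 m) or (value of joint jaw between 0.12 and 0.14 m and x of the grasp point in the frame of clamp between -0.0223 and 0.0311 m) or (value of joint jaw between 0.14 and 0.18 m and x of the grasp point in the frame of clamp between -0.0128 and 0.0406 m))), for 0.2 s.
At the end, for the whole second after the job is handed in: Held by the gripper alone within 22 mm of the balance point, at rest, level within 0.08 rad, underside 85 to 170 mm above the bench, bar within 0.09 rad of the notches' line, its middle over the rest's within 15 mm across and 25 mm along, screw end over broad block; bystanders moved under 30 mm (height (world z) of clamp between 0.085 and 0.17 m and angle between clamp's own z axis and vertical below 0.08 rad and y of clamp in the frame of rest between -0.015 and 0.015 m and angle between the x axis of clamp and the x axis of rest, either way round below 0.09 rad and x of clamp in the frame of rest between -0.025 and 0.025 m and x of clamp_head in the frame of rest below 0 m and ((value of joint jaw between -0.02 and 0.02 m and x of the grasp point in the frame of clamp between -0.0792 and -0.0258 m) or (value of joint jaw between 0.02 and 0.04 m and x of the grasp point in the frame of clamp between -0.0697 and -0.0163 m) or (value of joint jaw between 0.04 and 0.06 m and x of the grasp point in the frame of clamp between -0.0602 and -0.0068 m) or (value of joint jaw between 0.06 and 0.08 m and x of the grasp point in the frame of clamp between -0.0507 and 0.0027 m) or (value of joint jaw between 0.08 and 0.1 m and x of the grasp point in the frame of clamp between -0.0412 and 0.0122 m) or (value of joint jaw between 0.1 and 0.12 m and x of the grasp point in the frame of clamp between -0.0318 and 0.0216 m) or (value of joint jaw between 0.12 and 0.14 m and x of the grasp point in the frame of clamp between -0.0223 and 0.0311 m) or (value of joint jaw between 0.14 and 0.18 m and x of the grasp point in the frame of clamp between -0.0128 and 0.0406 m)) and contact force between clamp and the fingers above 1 N and contact force between clamp and rest below 0.1 N and linear speed of clamp below 0.03 m/s and angular speed of clamp below 0.15 rad/s and distance of each of glue, offcut, screwdriver from where it was at the start of the episode below 0.03 m); the arm keeps its last pose, push and grip.
It fails at once if a bystander is knocked away or over (distance of any of glue, offcut, screwdriver from where it was at the start of the episode above 0.06 m).
It also fails if it takes over 42 s, if anything falls off the work surface, if the arm or the gripper's body presses on something with over 40 N, if the wrist force passes 120 N, or if a joint passes its speed limit or range.

ROBOT

A 6-joint arm with a two-finger parallel gripper is mounted at the origin on the work surface. World frame = base frame: x ahead of the robot, y to its left, z up, the work surface at z = 0. Lengths are in m, angles in degrees, forces in N, time in s.
With the tool pointing down it reaches from about 0.25 to 0.725 m from the base axis. Payload 9.7 kg.
Tool frame: the origin (TCP) lies midway between the tips of the shut fingers; the grasp point (between the pads) lies 19 mm behind it (bot.pinch_z is the distance from the TCP to the grasp point, in m); z points along the fingers, y is the line along which they close (so a half turn about z gives the same grasp; the last joint's range is limited). The gripper opens to 85 mm and grips with 20 to 120 N. Pads are 22 mm wide; open, the fingers measure 114 mm over their backs; the gripper's body (76 mm by 85 mm) begins 54 mm behind the grasp point. The pads swing forward as they close: fully open they stand 13 mm farther back than shut.
Start: joints at [75.057, 4.979, 10.078, 95.1, 0, 90], TCP at [0.142, 0.531, 0.231] pointing down, gripper open.
Joint ranges: [-179.16, 179.16], [-48.56, 103.87], [-65.8, 70.77], [-126.05, 130.52], [-82.76, 87.17], [-180, 180]. Speed limits (degrees/s): [127.2, 127.2, 147.25, 180, 180, 180].

INTERFACE

Orientations are given as [roll, pitch, yaw] about the fixed x, y, z axes, in that order (R = Rz(yaw) Ry(pitch) Rx(roll)).
In Python, from workcell import sensors, camera, ticket, bot gives the robot as it stands.
- The arm moves only by the shell command python3 -m handwheel 'ROWS' [FORCE]. ROWS is a JSON object of lists of equal length, an entry for each row: "gripper": the opening, from -1 (shut) to 1 (fully open); "slide": the shift along the tool's x, y, z in mm, a list of three; "yaw": the turn about the tool's z in rad. A call has 1 to 8 rows; each row shifts and turns the commanded pose from where the row before left it, along the tool's axes as they then stand; what a row does not reach is not made up. A row lasts 1/12 s, in which the tool goes at most 41.7 mm and 7.16 degrees, less where a joint would pass 70% of its speed; a pose out of reach is approached as far as the arm can. A call is refused whole if a number of a shift passes 41.7 or a number of a turn 0.125, either way. A call with a gripper value outside its range is refused whole. The fingers move at their own pace and stop on an object; FORCE is the grip in N (left out, the last holds). Time passes only in rows, so rows that do not move let the fingers close. It gives the time, the measured TCP pose, the force, the opening and the grip force at its end, in the units of the state.
- sensors.get_obs(): the state, without advancing time (a new reading comes with each control period).
- camera(name): name is "scene" or "top" or "wrist"; returns a dict with "img" (480x640x3 uint8, red, green, blue), "fx", "fy", "cx", "cy" (pixels), "dist" ([k1, k2, p1, p2, k3] as OpenCV has them; the pictures are not rectified), "R" (3x3) and "t" (3): a world point X has camera coordinates R X + t. Camera axes: x right, y down, z forward; pixel columns grow to the right and rows downward; lengths in m; the calibration is good to about 2 mm. A picture is of the moment at which its call begins. There is no depth.
- ticket.job_done(): hands the job in; it is judged then, once.
The state is a dict: "time": time; "q": joint angles; "qd": joint speeds; "joint_efforts": joint torques, N m; "ee_pos": TCP position; "tcp_rot": TCP orientation; "wrist_force": force on the tool from outside, world axes, zero at the start; "torque": the same for the moment, N m; "opening": finger opening in m; "grasp_force": force on a finger pad.
Only numpy, scipy, OpenCV 4.12 (cv2) and the standard library are available. Lean on these libraries where they do the work, as an engineer would, in place of code of your own. Each camera call takes 0.05 s, during which the arm holds its last target. There are 200 camera calls.

## Working session

There is one attempt and no reset: what is moved stays moved. The work goes in short steps, Python scripts to look and compute and a shell command to move; the robot and the scene stay as the last step left them, time stands still between calls to the robot, and variables do not carry over. Pictures are saved under pics/ and viewed, at most 10 in all, crops included, and the job is handed in when it is done.

```bash
mkdir -p pics; python3 - <<'E'
from workcell import sensors,camera,bot
import cv2,pickle
o=sensors.get_obs();print(o,bot.pinch_z)
for n in("scene","top"):
    c=camera(n);pickle.dump(c,open(n+"0.pkl","wb"));cv2.imwrite(f"pics/{n}0.png",c["img"][:,:,::-1]);print(n,c["fx"],c["R"],c["t"],c["dist"])
E
```

```text
{'time': 0.0, 'q': array([ 7.50573141e+01,  5.01026018e+00,  1.00316966e+01,  9.50994456e+01,
       -2.18947645e-03,  9.00004331e+01]), 'qd': array([ 0.01764514,  0.01927691,  0.03927905, -0.11526652,  0.03883484,
        0.00672303]), 'joint_efforts': array([-6.74991497e-04, -5.20385563e+01,  4.64802468e+01,  1.65107567e-02,
        6.64151401e-08,  2.14134894e-05]), 'ee_pos': array([0.14176598, 0.53116051, 0.23056644]), 'tcp_rot': array([-1.79921991e+02,  2.19006414e-03,  1.65056884e+02]), 'wrist_force': array([ 0.64754395, -0.3313865 ,  0.25065736]), 'torque': array([ 0.04790469, -0.00272924,  0.00483938]), 'grasp_force': 0.0, 'opening': 0.08537880768325873} 0.0187
scene 588.6437211012628 [[ 0.48498382  0.87431503  0.01907675]
 [ 0.54251052 -0.283679   -0.79070131]
 [-0.68591037  0.39382668 -0.61190482]] [-0.26506895 -0.2606461   1.30351596] [-0.02368428  0.          0.          0.          0.        ]
top 503.0875877894452 [[ 1.13770588e-01 -9.93506946e-01  4.47825598e-04]
 [-9.67101815e-01 -1.10850035e-01 -2.28968008e-01]
 [ 2.27530948e-01  2.56167320e-02 -9.73433845e-01]] [-0.04315034  0.57397241  0.90706912] [-0.09489233  0.          0.          0.          0.        ]
```

View pics/scene0.png

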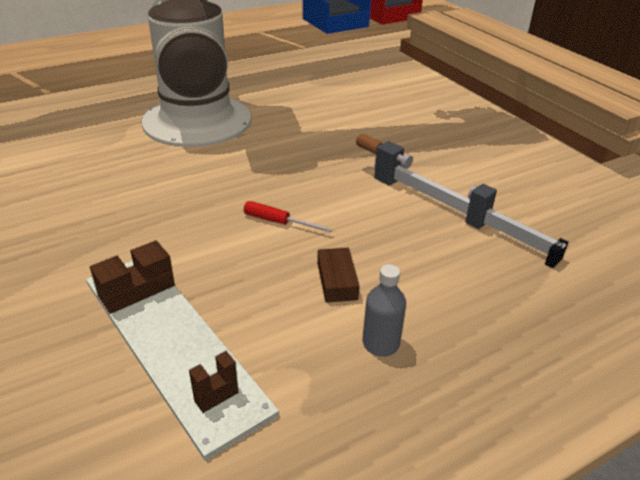

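View pics/top0.png

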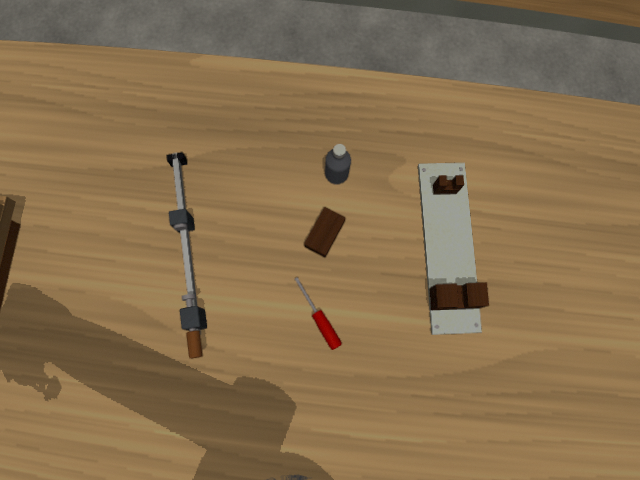

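The scene and top pictures show the clamp (top: handle 195,345; head 193,318; jaw 181,220; tail 177,160), with the rest at right (board 420–480 × 164–333, broad block at 460,296). The bystanders lie between them. Next I'll enlarge the clamp and the rest.

```bash
python3 - <<'E'
import cv2,numpy as np
t=cv2.imread("pics/top0.png");s=cv2.imread("pics/scene0.png")
def z(i,x0,y0,w,h,k):
    m=cv2.resize(i[y0:y0+h,x0:x0+w],None,fx=k,fy=k,interpolation=cv2.INTER_CUBIC)
    for j in range(0,w,20): cv2.putText(m,str(x0+j),(j*k,8),0,.3,(0,0,255)); cv2.line(m,(j*k,10),(j*k,14),(0,0,255))
    for j in range(0,h,20): cv2.putText(m,str(y0+j),(0,j*k+4),0,.3,(0,0,255))
    return m
a=z(t,140,145,100,220,3-1+0) if 0 else z(t,130,150,130,200,3)
b=z(t,405,150,130,200,3)
cv2.imwrite("pics/c1.png",np.hstack([a,b]))
a=z(s,350,120,230,150,3); cv2.imwrite("pics/c2.png",a)
b=z(s,75,230,210,190,3); cv2.imwrite("pics/c3.png",b)
E
```

```text
(no output)
```

View pics/c1.png

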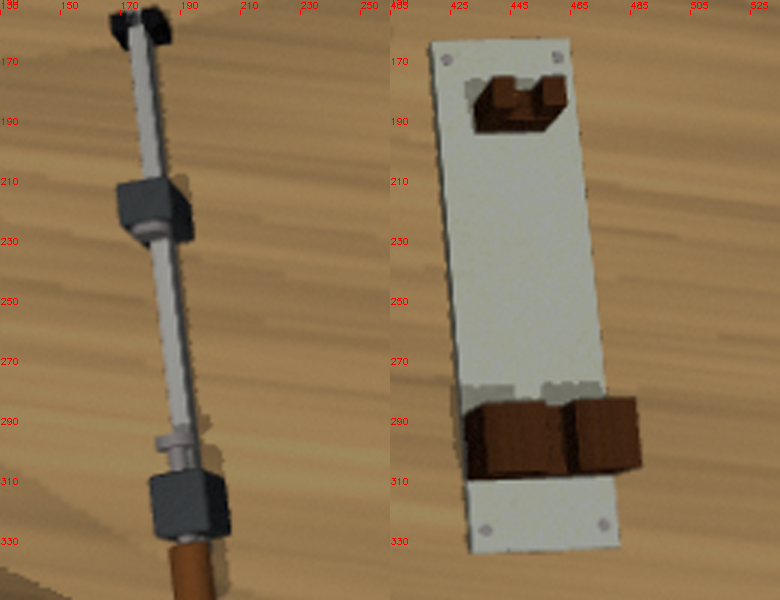

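View pics/c2.png

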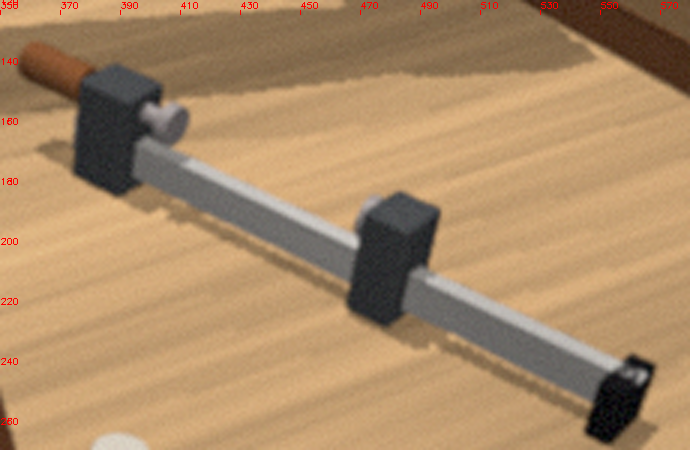

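View pics/c3.png

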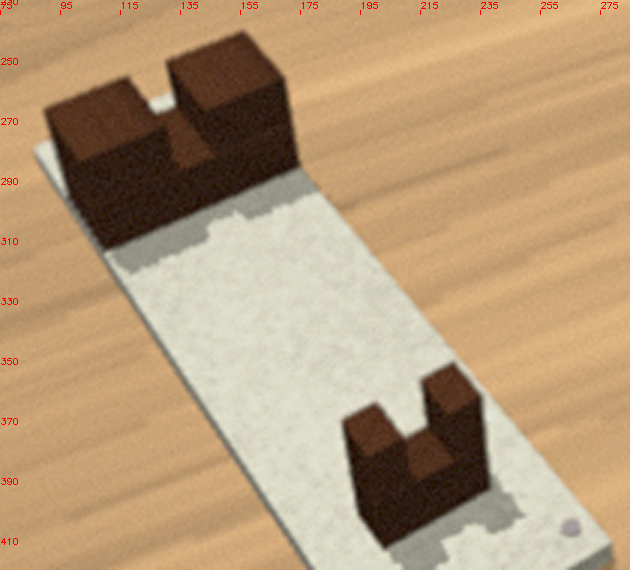

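c1 shows the clamp from the top with the head top face at (181,308)–(199,305) and the jaw top at (169,212)–(186,209). The board corners are at (419,164), (465,163), (432,334) and (481,332). c2 and c3 show the same head, jaw and block top corners in the scene view. Next: a two-view fit with the height left free.

```bash
cat >u.py <<'E'
import cv2,numpy as np,pickle
from scipy.optimize import least_squares
L=lambda n:pickle.load(open(n,"rb"))
def proj(c,X):
    K=np.array([[c["fx"],0,c["cx"]],[0,c["fy"],c["cy"]],[0,0,1.]])
    return cv2.projectPoints(np.array(X,float).reshape(-1,1,3),cv2.Rodrigues(np.array(c["R"]))[0],np.array(c["t"],float),K,np.array(c["dist"],float))[0][:,0]
def world(p,P):
    c,s=np.cos(p[2]),np.sin(p[2]);P=np.array(P,float)/1000
    return P@np.array([[c,-s,0],[s,c,0],[0,0,1]]).T+[p[0],p[1],p[3]]
def fit(obs,p0):
    def f(p): return np.concatenate([proj(c,world(p,[[x+(p[4]*1000 if j else 0),y,z] for x,y,z,j,_,_ in o]))-[[u,v] for *_,u,v in o] for c,o in obs]).ravel()
    r=least_squares(f,p0,x_scale=[.1,.1,.1,.1,.1],loss='soft_l1');return r.x,f(r.x).reshape(-1,2)
E
python3 - <<'E'
from u import *
S,T=L("scene0.pkl"),L("top0.pkl")
cl=[(S,[(-180,18,70,0,388.3,141.7),(-140,18,70,0,403.7,147.7),(-140,-18,70,0,391.7,154.3),(-180,-18,70,0,376.7,149.3),
(-15,18,70,1,483.3,183.7),(15,18,70,1,496.7,189.7),(15,-18,70,1,485.7,198.7),(-15,-18,70,1,471.7,192.3),(190,-18,0,0,552.3,267.7)]),
(T,[(15,18,70,1,169,211.7),(15,-18,70,1,185.7,209),(-15,18,70,1,170.7,224),(-140,18,70,0,180.7,308.3),(-140,-18,70,0,198.7,305.7),(-180,18,70,0,182,329.5)])]
re=[(S,[(-87.5,-50,70,0,101.7,283.3),(-132.5,-50,70,0,90,266),(-132.5,50,70,0,156.3,240.3),(-87.5,50,70,0,170,255.7),(109,-25,70,0,189.3,370),(131,-25,70,0,196.7,382.7),(109,25,70,0,227,350.7),(131,25,70,0,235.3,361.3)]),
(T,[(180,50,12,0,418.7,164),(180,-50,12,0,464.7,163),(-180,50,12,0,432,334.3),(-180,-50,12,0,481.3,332),(131,-25,70,0,463,175.3),(109,-25,70,0,463.7,184.7),(-87.5,-50,70,0,487,282.3),(-132.5,-50,70,0,488.7,305.7)])]
for n,o,p in(("clamp",cl,[.4,.3,0,0,.07]),("rest",re,[.4,-.3,0,0,0])):
    x,r=fit(o,p);print(n,x.round(4),np.degrees(x[2]).round(2));print(r.round(1).tolist())
    if n=="clamp": b=-.057+.474*x[4];print("balance",b,world(x,[[b*1000,0,24.5]]))
E
```

```text
clamp [ 0.5508  0.2836  0.2924 -0.0044  0.0399] 16.75
[[-0.5, -0.8], [1.1, 0.8], [0.9, 1.0], [-1.2, -1.9], [-0.8, -0.4], [1.4, 0.6], [1.0, -0.0], [-0.8, -0.9], [0.1, 2.3], [-0.3, -0.3], [0.8, -0.7], [-0.4, 1.9], [-0.5, 0.5], [0.1, -0.1], [0.8, 0.4]]
balance -0.03808025267600744 [[0.51436331 0.27258652 0.02010615]]
rest [ 0.6073 -0.2533  0.1423 -0.0031  0.    ] 8.15
[[0.2, 0.7], [-0.4, 0.0], [0.7, -0.5], [0.9, 0.1], [-0.9, -0.0], [1.0, -0.1], [-0.3, -0.5], [1.2, 0.7], [0.1, -0.2], [0.0, -0.0], [0.3, 0.2], [0.5, 0.5], [0.3, -0.1], [0.7, 0.8], [-0.1, 0.1], [0.5, 0.1]]
```

Residuals are about 1 px, and the free heights come out at −4 and −3 mm against 0, so the fit agrees with the text. Jaw ≈ 40 mm, balance at clamp x ≈ −38 mm, world (0.514, 0.273), bar yaw 16.8°. I'll go above it.

```bash
python3 -m handwheel '{"gripper":[1,1,1,1,1,1,1,1],"slide":[[-26.6,-9.6,0],[-26.6,-9.6,0],[-26.6,-9.6,0],[-26.6,-9.6,0],[-26.6,-9.6,0],[-26.6,-9.6,0],[-26.6,-9.6,0],[-26.6,-9.6,0]],"yaw":[0,0,0,0,0,0,0,0]}' 60
python3 -m handwheel '{"gripper":[1,1,1,1,1,1,1,1],"slide":[[-26.6,-9.6,0],[-26.6,-9.6,0],[-26.6,-9.6,0],[-26.6,-9.6,0],[-26.6,-9.6,0],[-26.6,-9.6,0],[-26.6,-9.6,0],[-26.6,-9.6,0]],"yaw":[0,0,0,0,0,0,0,0]}'
python3 -m handwheel '{"gripper":[1,1,1,1,1,1,1,1],"slide":[[0,0,0],[0,0,0],[0,0,0],[0,0,0],[0,0,0],[0,0,0],[0,0,0],[0,0,0]],"yaw":[-0.11,-0.11,-0.11,-0.11,-0.113,0,0,0]}'
python3 - <<'E'
from workcell import sensors,camera
import cv2,pickle
o=sensors.get_obs();print(o["q"],o["ee_pos"],o["tcp_rot"])
c=camera("wrist");pickle.dump(c,open("w1.pkl","wb"));cv2.imwrite("pics/w1.png",c["img"][:,:,::-1])
E
```

```text
time: 0.77
ee_pos: [0.3285, 0.4013, 0.231]
tcp_rot: [-180.0, -0.0, 165.1]
wrist_force: [1.4, -0.1, -0.6]
opening: 0.0852
grasp_force: 0.0
time: 1.43
ee_pos: [0.5144, 0.2722, 0.2309]
tcp_rot: [-180.0, -0.0, 165.0]
wrist_force: [-0.4, -0.1, -0.3]
opening: 0.0861
grasp_force: 0.0
time: 2.1
ee_pos: [0.5134, 0.2732, 0.2311]
tcp_rot: [-180.0, -0.0, -163.5]
wrist_force: [-1.2, -0.2, -0.5]
opening: 0.0855
grasp_force: 0.0
[ 2.80243323e+01  9.42637083e+00  1.49593347e+01  9.55535478e+01
 -2.64354814e-04  1.14902867e+01] [0.51336448 0.27323896 0.23108105] [-1.79995641e+02 -2.01187458e-02 -1.63465955e+02]
```

View pics/w1.png

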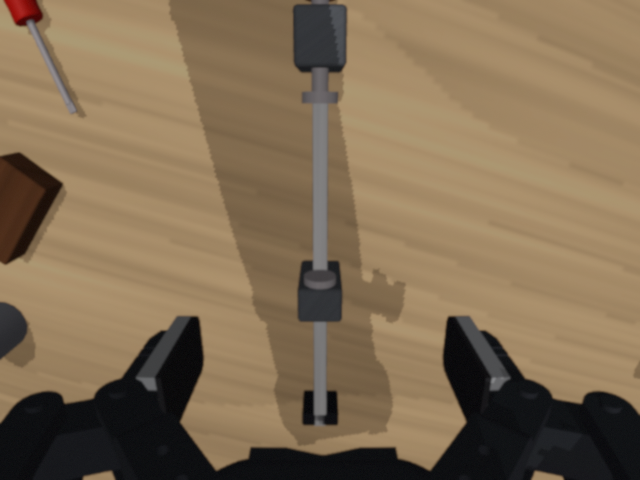

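The wrist view shows the bar upright in the middle (columns 313–327), the head at (320,37), the jaw top's rear edge at row 320 and the tail foot at (320,408). I'll check the fit against it.

```bash
python3 - <<'E'
from u import *
W=L("w1.pkl");p=[.5508,.2836,.2924,-.003,.0399]
P=[(54.9,-18,70),(54.9,18,70),(-100,6,37),(-100,-6,37),(120,6,37),(120,-6,37),(190,18,37),(190,-18,37),(-116,-13,56),(-116,13,56),(-38,0,37)]
print(proj(W,world(p,P)).round(1).tolist(), (-np.array(W["R"]).T@W["t"]).round(3))
S,T=L("scene0.pkl"),L("top0.pkl")
cl=[(S,[(-180,18,70,0,388.3,141.7),(-140,18,70,0,403.7,147.7),(-140,-18,70,0,391.7,154.3),(-180,-18,70,0,376.7,149.3),
(-15,18,70,1,483.3,183.7),(15,18,70,1,496.7,189.7),(15,-18,70,1,485.7,198.7),(-15,-18,70,1,471.7,192.3)]),
(T,[(15,18,70,1,169,211.7),(15,-18,70,1,185.7,209),(-15,18,70,1,170.7,224),(-140,18,70,0,180.7,308.3),(-140,-18,70,0,198.7,305.7),(-180,18,70,0,182,329.5)]),
(W,[(15,-18,70,1,299,320),(15,18,70,1,341.5,320),(190,18,37,0,337,423.5),(190,-18,37,0,303,423.5),(-116,-13,56,0,302,103),(-116,13,56,0,338,103)])]
x,r=fit(cl,p);print(x.round(4),r[-6:].round(1).tolist());b=-57+474*x[4];print(b,world(x,[[b,0,24.5]]),np.degrees(x[2]))
E
```

```text
[[298.7, 323.9], [342.9, 323.7], [327.7, 124.9], [312.2, 125.0], [327.7, 367.1], [314.9, 367.1], [339.6, 425.6], [303.6, 425.7], [301.7, 104.0], [337.7, 103.8], [320.4, 202.8]] [0.436 0.251 0.372]
[ 0.5504  0.2833  0.2875 -0.0056  0.039 ] [[-0.8, 0.8], [0.7, 0.8], [1.4, 0.0], [-0.4, -0.0], [0.3, 0.2], [0.0, 0.3]]
-38.49624760507236 [[0.51352751 0.27233603 0.0189448 ]] 16.47282545239324
```

All three views agree: (0.5135, 0.2723), 16.5°. The tool is already there within 1 mm. I'll descend and grip.

```bash
python3 -m handwheel '{"gripper":[1,1,1,1,1,1,1,1],"slide":[[0,-1,28],[0,0,28],[0,0,28],[0,0,28],[0,0,28],[0,0,28],[0,0,20],[0,0,14]],"yaw":[0,0,0,0,0,0,0,0]}'
python3 -m handwheel '{"gripper":[1,1,1,-1,-1,-1,-1,-1],"slide":[[0,0,12],[0,0,8],[0,0,0],[0,0,0],[0,0,0],[0,0,0],[0,0,0],[0,0,0]],"yaw":[0,0,0,0,0,0,0,0]}' 60
python3 -m handwheel '{"gripper":[-1,-1,-1,-1,-1,-1,-1,-1],"slide":[[0,0,0],[0,0,0],[0,0,0],[0,0,0],[0,0,0],[0,0,0],[0,0,0],[0,0,0]],"yaw":[0,0,0,0,0,0,0,0]}' 110
```

```text
time: 2.82
ee_pos: [0.5126, 0.2717, 0.0266]
tcp_rot: [-180.0, -0.2, -163.4]
wrist_force: [0.3, 0.0, -0.4]
opening: 0.0856
grasp_force: 0.0
time: 3.48
ee_pos: [0.5141, 0.2725, 0.01]
tcp_rot: [180.0, 0.1, -163.3]
wrist_force: [0.8, 0.2, 0.1]
opening: 0.0255
grasp_force: 0.0
time: 4.15
ee_pos: [0.5141, 0.272, 0.01]
tcp_rot: [-180.0, 0.1, -163.3]
wrist_force: [-0.7, -3.1, 5.2]
opening: 0.0103
grasp_force: 108.6
```

Gripped (opening ≈ bar width). I'll lift slowly and watch for tilt.

```bash
python3 -m handwheel '{"gripper":[-1,-1,-1,-1,-1,-1,-1,-1],"slide":[[0,0,-3],[0,0,-8],[0,0,-8],[0,0,-8],[0,0,-8],[0,0,-8],[0,0,-3],[0,0,0]],"yaw":[0,0,0,0,0,0,0,0]}'
python3 - <<'E'
from workcell import sensors,camera
import cv2,pickle
o=sensors.get_obs();print(o["ee_pos"],o["torque"],o["wrist_force"])
for n in("wrist","scene"):
    c=camera(n);pickle.dump(c,open(n[0]+"2.pkl","wb"));cv2.imwrite(f"pics/{n}2.png",c["img"][:,:,::-1])
E
```

```text
time: 4.82
ee_pos: [0.5143, 0.2726, 0.0566]
tcp_rot: [180.0, 0.1, -163.3]
wrist_force: [0.6, 1.3, -8.7]
opening: 0.0102
grasp_force: 107.3
[0.51428544 0.2726456  0.05663918] [ 0.01416637 -0.02934457 -0.02105425] [ 0.6210991   1.33636627 -8.72324983]
```

View pics/wrist2.png

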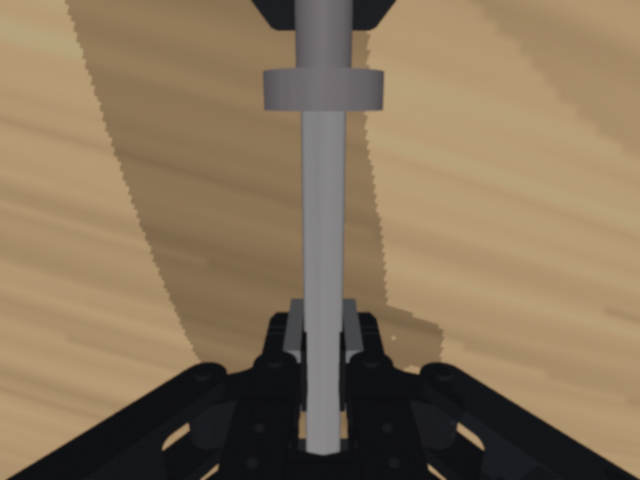

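The clamp is lifted and held by the bar (disc centred at 324,90). The moment is only ~0.03 N m, so the balance is within ~3 mm. Next I'll lift above the glue's height, then carry it over.

```bash
python3 -m handwheel '{"gripper":[-1,-1,-1,-1,-1,-1,-1,-1],"slide":[[0,0,-10],[0,0,-20],[0,0,-26],[0,0,-26],[0,0,-26],[0,0,-24],[0,0,-12],[0,0,0]],"yaw":[0,0,0,0,0,0,0,0]}'
python3 -m handwheel '{"gripper":[-1,-1,-1,-1,-1,-1,-1,-1],"slide":[[2,-10,0],[4.5,-24,0],[4.5,-24,0],[4.5,-24,0],[4.5,-24,0],[4.5,-24,0],[4.5,-24,0],[4.5,-24,0]],"yaw":[0,0,0,0,0,0,0,0]}'
python3 -m handwheel '{"gripper":[-1,-1,-1,-1,-1,-1,-1,-1],"slide":[[4.5,-24,0],[4.5,-24,0],[4.5,-24,0],[4.5,-24,0],[4.5,-24,0],[4.5,-24,0],[4.5,-24,0],[4.5,-24,0]],"yaw":[0,0,0,0,0,0,0,0]}'
python3 -m handwheel '{"gripper":[-1,-1,-1,-1,-1,-1,-1,-1],"slide":[[4.5,-24,0],[4.5,-24,0],[4.5,-24,0],[4.5,-24,0],[4.5,-24,0],[4,-20,0],[3.3,-14.6,0],[0,0,0]],"yaw":[0,0,0,0,0,0,0,0]}'
python3 -m handwheel '{"gripper":[-1,-1,-1,-1,-1,-1,-1,-1],"slide":[[0,0,0],[0,0,0],[0,0,0],[0,0,0],[0,0,0],[0,0,0],[0,0,0],[0,0,0]],"yaw":[0.03,0.04,0.04,0.03,0.01,0,0,0]}'
```

```text
time: 5.58
ee_pos: [0.5147, 0.2728, 0.2032]
tcp_rot: [179.9, 0.3, -163.3]
wrist_force: [-0.3, 0.2, -7.5]
opening: 0.0101
grasp_force: 108.0
time: 6.25
ee_pos: [0.5321, 0.0904, 0.1976]
tcp_rot: [180.0, -0.1, -163.3]
wrist_force: [-0.0, 0.3, -9.5]
opening: 0.01
grasp_force: 108.1
time: 6.92
ee_pos: [0.5528, -0.1036, 0.1976]
tcp_rot: [179.9, -0.1, -163.3]
wrist_force: [0.3, 0.9, -9.6]
opening: 0.0103
grasp_force: 108.1
time: 7.58
ee_pos: [0.5689, -0.2615, 0.1973]
tcp_rot: [180.0, -0.1, -163.4]
wrist_force: [-1.1, 0.0, -9.8]
opening: 0.0097
grasp_force: 108.5
time: 8.25
ee_pos: [0.5696, -0.2585, 0.1991]
tcp_rot: [180.0, -0.0, -171.8]
wrist_force: [0.0, 0.0, -10.1]
opening: 0.0101
grasp_force: 108.5
```

On target. I'll lower it to about 5 cm over the blocks and look.

```bash
python3 -m handwheel '{"gripper":[-1,-1,-1,-1,-1,-1,-1,-1],"slide":[[0,0,8],[0,0,14],[0,0,16],[0,0,16],[0,0,10],[0,0,5],[0,0,0],[0,0,0]],"yaw":[0,0,0,0,0,0,0,0]}'
python3 - <<'E'
from workcell import sensors,camera
import cv2,pickle,numpy as np
o=sensors.get_obs();print(o["ee_pos"],o["tcp_rot"],o["torque"])
for n in("top","scene"):
    c=camera(n);pickle.dump(c,open(n+"3.pkl","wb"))
    i=c["img"][:,:,::-1];x0,y0,w,h=(380,120,160,240) if n=="top" else (20,100,320,360)
    m=cv2.resize(i[y0:y0+h,x0:x0+w],None,fx=(k:=600//h if n=="scene" else 2.5),fy=k,interpolation=cv2.INTER_CUBIC)
    cv2.imwrite(f"pics/{n}3.png",m);print(m.shape)
a=cv2.imread("pics/top3.png");b=cv2.imread("pics/scene3.png");b=cv2.copyMakeBorder(b,0,600-b.shape[0],0,0,0)
cv2.imwrite("pics/f3.png",np.hstack([a,b]))
E
```

```text
time: 8.92
ee_pos: [0.5698, -0.2587, 0.1307]
tcp_rot: [-180.0, 0.0, -171.9]
wrist_force: [0.5, -0.0, -9.5]
opening: 0.0098
grasp_force: 108.5
[ 0.56978144 -0.25872992  0.13065479] [-1.79991152e+02  1.14288421e-02 -1.71850039e+02] [ 0.05805825 -0.06849706 -0.02367806]
(600, 400, 3)
(360, 320, 3)
```

View pics/f3.png

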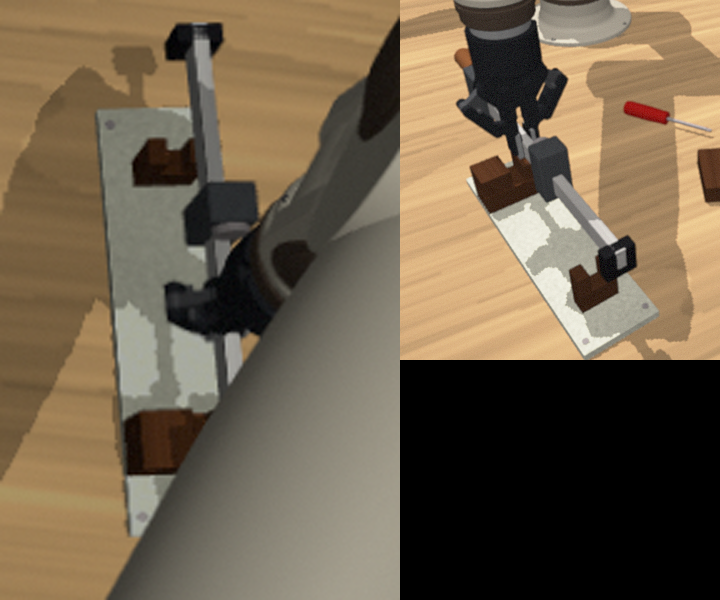

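The view shows the clamp above the rest, level and in line. In the top view the jaw top's front edge is at about (462,194)–(482,193), and in the scene view the tail foot is at (237,358). I'll check these against the prediction.

```bash
python3 - <<'E'
from u import *
S,T=L("scene3.pkl"),L("top3.pkl");p=[.6073,-.2533,.1423,.1207]
P=[(54,18,70),(54,-18,70),(24,-18,70),(190,18,37),(190,-18,37),(190,18,0),(190,-18,0)]
print("top crop",((proj(T,world(p,P))-[380,120])*2.5).round().tolist());print("scene crop",(proj(S,world(p,P))-[20,100]+[400,0]).round(1).tolist())
E
```

```text
top crop [[209.0, 181.0], [260.0, 180.0], [264.0, 221.0], [178.0, 22.0], [225.0, 22.0], [165.0, 43.0], [211.0, 42.0]]
scene crop [[567.3, 146.3], [536.9, 158.7], [525.1, 144.5], [635.4, 242.2], [603.7, 258.8], [637.0, 266.7], [606.6, 283.4]]
```

The predicted corners match the picture to within a few mm and the clamp is level, so I'll settle and hand in.

```bash
python3 -m handwheel '{"gripper":[-1,-1,-1,-1,-1,-1],"slide":[[0,0,0],[0,0,0],[0,0,0],[0,0,0],[0,0,0],[0,0,0]],"yaw":[0,0,0,0,0,0]}'
python3 -c "
from workcell import ticket
print(ticket.job_done())"
```

```text
time: 9.52
ee_pos: [0.5697, -0.2587, 0.1303]
tcp_rot: [180.0, 0.0, -171.9]
wrist_force: [-0.5, 0.7, -9.2]
opening: 0.0102
grasp_force: 108.5
the job is handed in; nothing more can be done
None
```

I handed the job in at 9.5 s with the gripper holding the clamp at its balance point, level and in line about 5 cm above the rest's blocks, screw end over the broad block; the hand-in returned no verdict.

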